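# Sweeten a tea glass at the pump, put it on its saucer and hang the infuser in it

### The job

Get a glass of tea ready to brew: stand the empty tea glass on the table right under the spout of the syrup pump, let go of it, press the pump head fully down and let it spring back up. Then stand the glass upright on its foot inside the raised ring of the saucer, setting it down rather than dropping it. Last, lift the steel infuser up and off the hook of the draining stand and lower it by its handle into the glass until its flange lies flat on the rim, without dropping it; don't tip the glass over, don't pump when the glass is not under the spout, and leave the timer and the teaspoon where they are.

Things in the scene. Friction and masses are not known exactly. Their poses are not given: they have to be found in the camera images.
- glass: clear hourglass tea glass, loose, 86 mm tall, 45 to 95 g. Origin: centre of its underside, z up; round. Outside diameter 62 mm at the rim, 58 mm at 22 mm up, foot 45 mm (flat part 34 mm). Its waist looks slimmer, but fingers meet straight sides, about 60 mm across, between belly and rim. Inside: mouth 58 mm, waist 41 mm at 55 mm up. Only the low saucer may be within 50 mm of its wall
- pump_bottle: amber syrup bottle with cream label and black pump, fixed to the table and never moves during a run, 74 mm in diameter, shoulder from 116 mm up, collar up to 174 mm. Origin: centre of its underside on the table. The spout points along its own -x axis, roughly towards the robot; its yaw varies
- pump (a joint): black pump head on the bottle: slides straight down; 0 m is up (rest), 0.018 m fully down. Sprung: about 2 N starts it, about 9 N holds it fully down; it comes back up by itself
- pump_top (a point): centre of the flat round top of the pump head (38 mm diameter), on the bottle's axis, 217 mm above the table when up; moves with the pump
- pump_spout (a point): outlet: lower end of the down-turned spout, 80 mm out from the bottle's axis, 178 mm above the table when up; moves with the pump. The spout is an 11 mm tube, its upper side 209 mm up. The axis of the glass belongs right below this point; a tool holding the glass there must lean back, away from the bottle, 30 to 45 degrees
- saucer: blue saucer, loose, 112 mm in diameter, 12 mm high at its edge, 180 g. Origin: centre of its underside, z up. In its middle a raised ring, inside diameter about 50 mm, its top 7.5 mm above the table, round a flat floor 4 mm above the origin: the foot of the glass stands on that floor inside the ring
- drain_stand: steel draining stand, fixed to the table, with a drip dish (92 mm diameter, 11 mm high) below its hook. Origin: foot of its 8 mm post on the table, z up; post and bow reach 225 mm up. The hook points along its own -x axis, roughly towards the robot; its yaw varies
- hook_seat (a point): lowest point of the hook's upper side, 75 mm out from the post along the stand's -x, 187 mm above the table: here the infuser hangs. The hook is an 8 mm rod
- hook_tip (a point): centre of the black 10 mm ball at the upturned tip of the hook, 94 mm out from the post, 197 mm above the table (top of the ball 202 mm)
- infuser: steel tea infuser, loose, 50 to 95 g, hanging upright on the hook. Origin: centre of the underside of its flange (70 mm diameter, 3 mm thick), z up. Below it a conical basket, 49 to 24 mm diameter, 42 mm deep; above it a stirrup handle, see infuser_grip. Hangs with its origin 130 mm above the table; seated, its origin is 86 mm above that of the glass
- infuser_grip (a point): 38 mm above the infuser's origin, between the two upright sides of its 5 mm wire handle: 39 mm apart over all along the infuser's y, upright from 14 to 45 mm above its origin, closed by an arch 57 (inside) to 62 mm up. The hook passes through along the infuser's x; pinch it along its y. Lifted 30 mm (16 to 44) it clears the hook's tip, then comes off along the stand's -x
- timer: bystander: white kitchen timer with red knob, loose, 62 x 62 x 40 mm. Origin: centre of its underside
- teaspoon: bystander: steel teaspoon, loose, 134 x 27 x 12 mm, lying along its own x. Origin: centre of its underside

How it is judged (in metres and radians):
On the way, in this order (a step that is already met when the one before it is completed fails the run):
1. the glass stands upright on the table under the spout (axis within 15 mm of the outlet), let go (horizontal distance between glass and pump_spout below 0.015 m and height (world z) of glass below 0.003 m and angle between glass's own z axis and vertical below 0.08 rad and contact force between the fingers and glass below 0.1 N), for 0.2 s.
2. the pump is pressed fully down (16 mm or more) with the glass below it (value of joint pump above 0.016 m and horizontal distance between glass and pump_spout below 0.02 m), for 0.1 s.
3. the pump is back up (value of joint pump below 0.002 m), for 0.1 s.
4. the glass is upright inside the saucer's ring (within 8 mm of its centre, 5 mm of its floor) while the fingers still hold it (horizontal distance between glass and saucer below 0.008 m and z of glass in the frame of saucer between 0.002 and 0.009 m and angle between glass's own z axis and vertical below 0.2 rad and contact force between the fingers and glass above 0.5 N), for 0.05 s.
5. the infuser is off the hook, held in the air (horizontal distance between infuser_grip and hook_seat above 0.045 m and height (world z) of infuser above 0.1 m and contact force between the fingers and infuser above 0.5 N), for 0.1 s.
6. the infuser is lowered into the glass to within 6 mm of its rim while the fingers still hold it (horizontal distance between infuser and glass below 0.01 m and z of infuser in the frame of glass below 0.092 m and contact force between the fingers and infuser above 0.5 N), for 0.05 s.
At the end, for the whole second after the job is handed in: Glass upright on the saucer's floor inside its ring (centres within 6 mm, tilt under 0.08 rad), saucer flat on the table, infuser's flange on the glass rim (origin 82 to 90 mm above the glass's, centres within 8 mm, axes within 0.1 rad), pump up, all at rest (horizontal distance between glass and saucer below 0.006 m and z of glass in the frame of saucer between 0.002 and 0.006 m and angle between glass's own z axis and vertical below 0.08 rad and horizontal distance between infuser and glass below 0.008 m and z of infuser in the frame of glass between 0.082 and 0.09 m and angle between the z axis of infuser and the z axis of glass, either way round below 0.1 rad and height (world z) of saucer below 0.003 m and angle between saucer's own z axis and vertical below 0.05 rad and value of joint pump below 0.002 m and linear speed of each of infuser, glass below 0.02 m/s); the robot touches nothing.
It fails at once if the pump is pressed (over 5 mm) while the glass is not under the spout (value of joint pump above 0.005 m and horizontal distance between glass and pump_spout above 0.03 m).
It fails at once if the glass is tipped over (angle between glass's own z axis and vertical above 0.8 rad).
It fails at once if the infuser is dropped (height (world z) of infuser below 0.06 m).
It fails at once if the timer or the teaspoon is pushed away (over 20 mm) (distance of any of timer, teaspoon from where it was at the start of the episode above 0.02 m).
It also fails if it takes over 72 s, if anything falls off the work surface, if the arm or the gripper's body presses on something with over 40 N, if the wrist force passes 120 N, or if a joint passes its speed limit or range.

### The arm

A 6-joint arm with a two-finger parallel gripper is mounted at the origin on a cart in front of the work surface, level with it; the furniture and walls round the work are solid. World frame = base frame: x ahead of the robot, y to its left, z up, the work surface at z = 0. Lengths are in m, angles in degrees, forces in N, time in s.
With the tool pointing down it reaches from about 0.375 to 0.9 m from the base axis. Payload 3.1 kg.
Tool frame: the origin (TCP) lies midway between the tips of the shut fingers; the grasp point (between the pads) lies 19 mm behind it; z points along the fingers, y is the line along which they close (so a half turn about z gives the same grasp; the last joint's range is limited). The gripper opens to 87 mm and grips with 3 to 60 N. Pads are 19 mm wide; open, the fingers measure 117 mm over their backs; the gripper's body (75 mm by 190 mm) begins 51 mm behind the grasp point.
Start: joints at [-84.655, 30.224, 82.088, -0, 67.689, -10.227], TCP at [0.168, -0.602, 0.223] pointing down, gripper open.
Joint ranges: [-176.69, 176.69], [-43.24, 126.21], [12.49, 139.97], [-82, 262], [0, 151.66], [-163.58, 163.58]. Speed limits (degrees/s): [159.86, 159.86, 180, 180, 180, 180].

### API

Orientations are given as a 3x3 rotation matrix whose columns are the frame's x, y, z axes.
In Python, from rig import bot gives the robot as it stands.
- The arm moves only by the shell command python3 steer.py 'ROWS'. ROWS is rows parted by semicolons, their numbers by spaces, 1 to 20 of them, each of 7 numbers: dx, dy, dz in m, then a rotation vector rx, ry, rz in degrees, then the opening from 0.0 (shut) to 1.0 (fully open); each row is the pose to reach, as a shift and turn from the pose commanded when the command began, along the tool's axes at that moment; what a row does not reach only later rows make up. A row lasts 1/10 s, in which the tool goes at most 0.05 m and 8.59 degrees, less where a joint would pass 70% of its speed; a pose out of reach is approached as far as the arm can. The fingers move at their own pace and stop on an object; the grip force is fixed at half the most. Time passes only in rows, so rows that do not move let the fingers close. It prints the time, the measured TCP pose, the force, the opening and the grip force at its end.
- bot.read_state(): the state, without advancing time (a new reading comes with each control period).
- bot.capture(name): name is "side" or "top" or "wrist"; returns a dict with "color" (480x640x3 uint8, red, green, blue), "K" (3x3 intrinsics, pixels), "view" (4x4, takes a point from world to camera coordinates); the wrist camera has in their place "mount" (4x4, takes a point from camera to tool coordinates, whose origin is the TCP and whose axes are the flange's). Camera axes: x right, y up, looking along -z (the intrinsics and any distortion apply to the point x, -y, -z); pixel columns grow to the right and rows downward; lengths in m; the calibration is good to about 2 mm. A picture is of the moment at which its call begins: read the wrist's pose just before it. There is no depth.
- bot.hand_in(): hands the job in; it is judged then, once.
The state is a dict: "time_s": time; "joint_positions": joint angles; "qvel": joint speeds; "tau": joint torques, N m; "position": TCP position; "tcp_rot": TCP orientation; "force": force on the tool from outside, world axes, zero at the start; "moment": the same for the moment, N m; "opening": opening from 0.0 (shut) to 1.0 (fully open); "grasp_force": force on a finger pad.
Only numpy, scipy, OpenCV 4.12 (cv2) and the standard library are available. Lean on these libraries where they do the work, as an engineer would, in place of code of your own. Each camera call takes 0.05 s, during which the arm holds its last target. There are 200 camera calls.

## Working session

There is one attempt and no reset: what is moved stays moved. The work goes in short steps, Python scripts to look and compute and a shell command to move; the robot and the scene stay as the last step left them, time stands still between calls to the robot, and variables do not carry over. Pictures are saved under pics/ and viewed, at most 10 in all, crops included, and the job is handed in when it is done.

```bash
ls; mkdir -p pics
python3 - <<'E'
from rig import bot
import cv2,numpy as np
s=bot.read_state();print({k:np.round(v,3).tolist() for k,v in s.items()})
for n in("side","top"):
    c=bot.capture(n);cv2.imwrite(f"pics/{n}0.png",c["color"][:,:,::-1])
    print(n,np.round(c["K"],1).tolist(),np.round(c["view"],3).tolist(),[k for k in c])
    np.savez(f"{n}0.npz",**{k:c[k] for k in("color","K","view")})
E
```

```text
pics
rig.py
steer.py
{'time_s': 0.0, 'joint_positions': [-84.655, 30.278, 82.158, -0.001, 67.691, -10.228], 'qvel': [0.013, -0.064, 0.098, 0.029, -0.035, -0.018], 'tau': [0.0, -44.004, -17.659, 0.063, 0.058, -0.0], 'position': [0.168, -0.601, 0.222], 'tcp_rot': [[0.963, 0.268, -0.0], [0.268, -0.963, 0.002], [0.0, -0.002, -1.0]], 'force': [-0.23, 0.211, 0.011], 'moment': [-0.011, 0.002, -0.021], 'grasp_force': 0.0, 'opening': 1.002}
side [[569.5, 0.0, 314.6], [0.0, 569.5, 240.6], [0.0, 0.0, 1.0]] [[1.0, -0.027, -0.0, -0.558], [0.013, 0.485, 0.875, -0.139], [-0.023, -0.874, 0.485, -1.423], [0.0, 0.0, 0.0, 1.0]] ['color', 'K', 'view']
top [[531.7, 0.0, 316.3], [0.0, 531.7, 240.1], [0.0, 0.0, 1.0]] [[-0.013, -1.0, -0.027, 0.016], [0.999, -0.014, 0.051, -0.547], [-0.052, -0.027, 0.998, -1.101], [0.0, 0.0, 0.0, 1.0]] ['color', 'K', 'view']
```

View pics/side0.png

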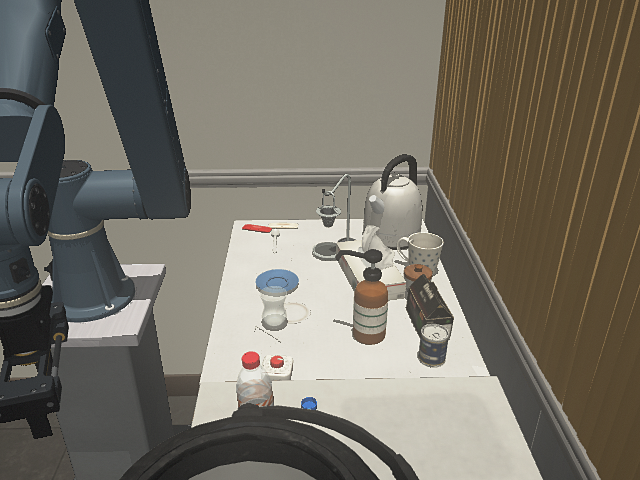

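View pics/top0.png

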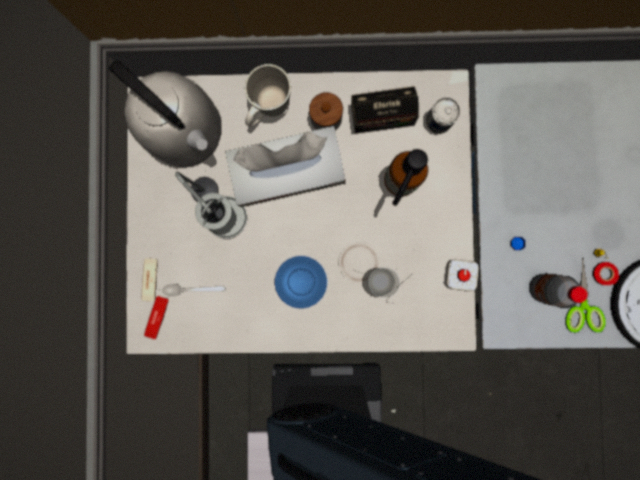

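The side view shows the glass (273,308), saucer (277,282), pump top (373,272), spout to its left (350,255), infuser on its hook (328,208) and timer (277,367). In the top view, the saucer is at (300,282), glass about (378,282), pump head (417,158), infuser about (212,210), spoon (195,290) and timer (463,275). I'll enlarge the key regions.

```bash
cat > h.py <<'E'
import numpy as np,cv2
def proj(c,P):
    P=np.atleast_2d(P);V=c["view"];q=P@V[:3,:3].T+V[:3,3];K=c["K"]
    return np.c_[K[0,0]*q[:,0]/-q[:,2]+K[0,2],K[1,1]*-q[:,1]/-q[:,2]+K[1,2]]
def ray(c,uv):
    V=c["view"];K=c["K"];d=np.array([(uv[0]-K[0,2])/K[0,0],-(uv[1]-K[1,2])/K[1,1],-1])
    R=V[:3,:3];d=R.T@d;return -R.T@V[:3,3],d/np.linalg.norm(d)
def plane(c,uv,z):
    o,d=ray(c,uv);return o+d*(z-o[2])/d[2]
def tri(c1,u1,c2,u2):
    A=[];b=[]
    for c,u in((c1,u1),(c2,u2)):
        o,d=ray(c,u);M=np.eye(3)-np.outer(d,d);A.append(M);b.append(M@o)
    x,*_=np.linalg.lstsq(np.vstack(A),np.hstack(b),rcond=None)
    return x,[np.linalg.norm(M@x-v) for M,v in zip(A,b)]
def wrist(bot):
    s=bot.read_state();c=dict(bot.capture("wrist"))
    T=np.eye(4);T[:3,:3]=s["tcp_rot"];T[:3,3]=s["position"]
    c["view"]=np.linalg.inv(T@c["mount"]);return c
def load(n): return dict(np.load(n))
def mean(m): y,x=np.nonzero(m);return np.array([x.mean(),y.mean()]),len(x)
def delta(s,p,R=None):
    """tool-axis shift and rotvec from state pose to p,R"""
    from scipy.spatial.transform import Rotation as Ro
    R0=np.array(s["tcp_rot"]);d=R0.T@(np.array(p)-s["position"])
    r=np.zeros(3) if R is None else Ro.from_matrix(R0.T@R).as_rotvec(degrees=True)
    return np.round(d,4),np.round(r,2)
E
python3 - <<'E'
from h import *
t=load("top0.npz");s=load("side0.npz")
def crop(c,x,y,w,h,k): return cv2.resize(c["color"][y:y+h,x:x+w,::-1],None,fx=k,fy=k,interpolation=cv2.INTER_CUBIC)
a=crop(t,340,130,100,100,4);b=crop(t,170,165,100,100,4)
c=crop(s,300,165,100,75,4);d=crop(s,320,240,100,75,4)
im=np.vstack([np.hstack([c,d]),np.zeros((0,800,3),np.uint8)]);cv2.imwrite("pics/c1.png",np.vstack([im[:, :800],cv2.resize(np.hstack([a,b]),(600,300)) if 0 else np.hstack([a,b])[:300]]))
# saucer
for c,n in((t,'top'),(s,'side')):
    hsv=cv2.cvtColor(c["color"],cv2.COLOR_RGB2HSV)
    m=cv2.inRange(hsv,(95,90,60),(125,255,255));k,l,st,ce=cv2.connectedComponentsWithStats(m)
    for i in range(1,k):
        if st[i,4]>150:print(n,st[i],ce[i],plane(c,ce[i],.010))
E
```

```text
top [511 237  14  13 158] [517.5 243. ] [ 0.53555134 -0.41012017  0.01      ]
top [ 275  257   52   51 2048] [300.35498047 281.77148438] [0.46052644 0.04356054 0.01      ]
side [301 397  16  13 168] [308.81547619 403.06547619] [ 0.53648913 -0.38905685  0.01      ]
```

View pics/c1.png

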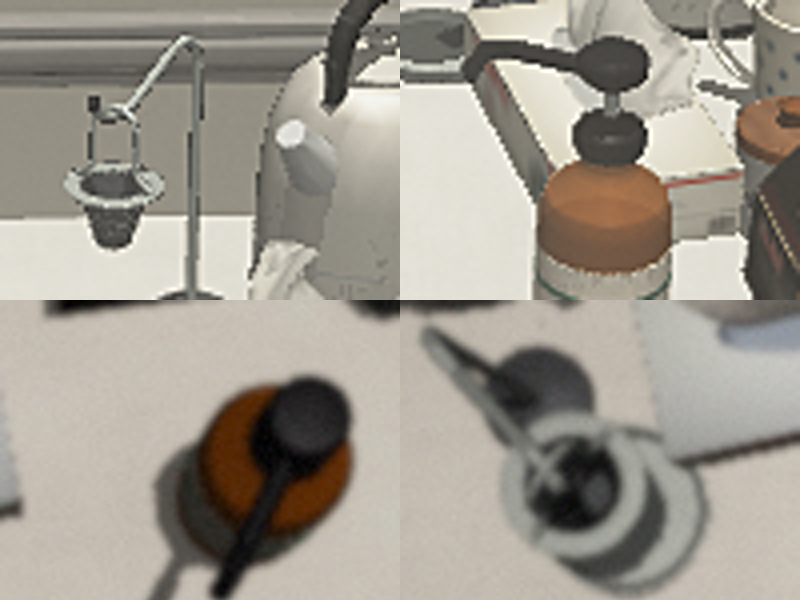

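The enlarged crop shows the pump top at side (373,254) and top (417.5,159.5), and the spout tip at side (338,259) and top (395.5,202.5). The infuser flange is at side (328,212) and top (214,212). The hook's ball is at side (323.5,191).

Run:
```python
from h import *
t=load("top0.npz");s=load("side0.npz")
np.set_printoptions(precision=4,suppress=True)
pt=tri(t,(417.5,159.5),s,(373,254));print("pumptop",pt, plane(t,(417.5,159.5),.217),plane(s,(373,254),.217))
print("spout",plane(t,(395.5,201),.19),tri(t,(396,201),s,(337.5,258)))
print("flange",tri(t,(213.7,212.5),s,(328,211.7)),plane(t,(213.7,212.5),.133),plane(s,(328,211.7),.133))
print("ball",plane(s,(323.5,190.7),.197))
print("bowtop",tri(t,(178,174.5),s,(347,175)))
# dark mask of pump head in top
g=t["color"].max(2);m=np.zeros_like(g);m[140:210,380:435]=(g[140:210,380:435]<55)
k,l,st,ce=cv2.connectedComponentsWithStats(m.astype(np.uint8));i=1+st[1:,4].argmax();blob=(l==i).astype(np.uint8);print(st[i],ce[i])
op=cv2.morphologyEx(blob,cv2.MORPH_OPEN,cv2.getStructuringElement(cv2.MORPH_ELLIPSE,(13,13)));c,n=mean(op);print("head",c,n,plane(t,c,.21))
sp=blob&~cv2.dilate(op,np.ones((5,5)));y,x=np.nonzero(sp);print("spout px",np.c_[x,y][np.argsort(-y)][:5].tolist())
# glass in top, side: difference to table
for c,(x0,y0,x1,y1),n in((t,(355,255,410,310),"top"),(s,(245,275,300,335),"side")):
    a=c["color"][y0:y1,x0:x1]; cv2.imwrite(f"{n}g.png",cv2.resize(a[:,:,::-1],(400,400),interpolation=cv2.INTER_CUBIC))
cv2.imwrite("pics/g.png",np.hstack([cv2.imread("topg.png"),cv2.imread("sideg.png")]))
```

```text
pumptop (array([ 0.6746, -0.1733,  0.212 ]), [np.float64(0.0004021757488081402), np.float64(0.00040217574880792816)]) [ 0.6732 -0.1724  0.217 ] [ 0.6738 -0.1816  0.217 ]
spout [ 0.6054 -0.1366  0.19  ] (array([ 0.605 , -0.1383,  0.183 ]), [np.float64(0.0012338530581885642), np.float64(0.0012338530581886896)])
flange (array([0.5984, 0.1999, 0.1281]), [np.float64(0.0016529758523119503), np.float64(0.0016529758523127656)]) [0.5962 0.1988 0.133 ] [0.5995 0.1902 0.133 ]
ball [0.5867 0.1858 0.197 ]
bowtop (array([0.6535, 0.2422, 0.2176]), [np.float64(0.0008860836988005439), np.float64(0.000886083698802325)])
[384 150  43  54 983] [405.2177 173.944 ]
head [407.3162 171.9704] 642 [ 0.6531 -0.1556  0.21  ]
spout px [[395, 203], [396, 203], [394, 203], [397, 202], [395, 202]]
```

View pics/g.png

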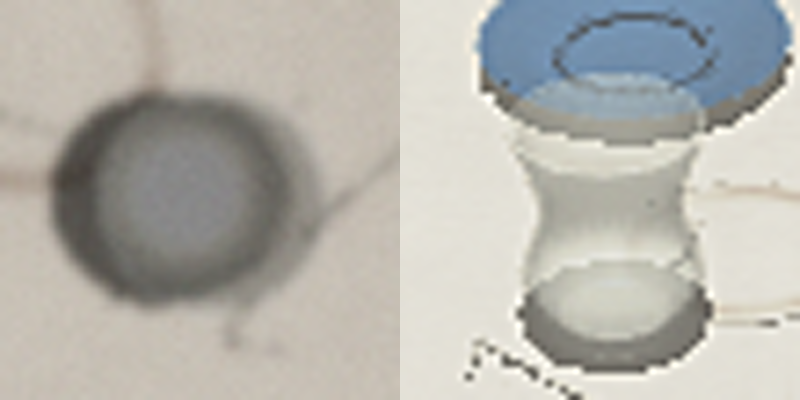

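The foot disc of the glass is at top (380,282) and side (275,321). Its rim is at side (274,294). Next I'll compute positions and the first approach.

```bash
cat >> h.py <<'E'
def lean(az,ang):
    """tool leaning back; z points down and toward azimuth az(deg) by ang; y horizontal"""
    a=np.radians(az);l=np.radians(ang);f=np.array([np.cos(a),np.sin(a),0])
    z=f*np.sin(l)-np.array([0,0,1])*np.cos(l);y=np.cross([0,0,1.],f);y=-y  # horizontal
    x=np.cross(y,z);return np.c_[x,y,z]
E
python3 - <<'E'
from h import *
from rig import bot
np.set_printoptions(precision=4,suppress=True)
t=load("top0.npz");s=load("side0.npz")
print("foot",plane(t,(380.4,281.8),.005),plane(s,(275,321.5),.004))
print("rim",plane(s,(274.2,293.8),.086),tri(t,(378.5,282),s,(274.2,293.8)))
print("timer",plane(t,(463,275),.03),"spoon",plane(t,(165,290),.01),plane(t,(225,289),.01))
S=bot.read_state();print(lean(-27.5,35))
print(delta(S,[.168,-.602,.40]),delta(S,[.34,-.10,.30],lean(-27.5,35)))
E
```

```text
foot [ 0.4583 -0.1244  0.005 ] [ 0.4626 -0.1226  0.004 ]
rim [ 0.4639 -0.1289  0.086 ] (array([ 0.4615, -0.114 ,  0.0759]), [np.float64(0.0015204981290520077), np.float64(0.0015204981290517453)])
timer [ 0.4708 -0.2907  0.03  ] spoon [0.4467 0.3299 0.01  ] [0.4473 0.2025 0.01  ]
[[ 0.7266 -0.4617  0.5088]
 [-0.3782 -0.887  -0.2648]
 [ 0.5736  0.     -0.8192]]
(array([ 0.0001,  0.0003, -0.1783]), array([0., 0., 0.])) (array([ 0.3005, -0.4369, -0.0774]), array([-13.26,  33.34,  41.67]))
```

```bash
python3 steer.py '0 0 -0.05 0 0 0 1;0 0 -0.1 0 0 0 1;0 0 -0.12 0 0 0 1'
python3 - <<'E'
from h import *
from rig import bot
S=bot.read_state()
print(delta(S,[.419,-.104,.20],lean(-27.5,35)))
E
```

```text
time_s: 0.4
position: [0.1681, -0.604, 0.3476]
tcp_rot: [[0.963, 0.269, 0.001], [0.269, -0.963, -0.008], [-0.001, 0.008, -1.0]]
force: [0.8, -0.6, 0.6]
opening: 1.002
grasp_force: 0.0
(array([ 0.3762, -0.4154,  0.1438]), array([-12.7 ,  33.22,  41.84]))
```

```bash
python3 steer.py '0.376 -0.415 0.1 -12.7 33.2 41.8 1;0.376 -0.415 0.1 -12.7 33.2 41.8 1;0.376 -0.415 0.1 -12.7 33.2 41.8 1;0.376 -0.415 0.1 -12.7 33.2 41.8 1;0.376 -0.415 0.1 -12.7 33.2 41.8 1;0.376 -0.415 0.1 -12.7 33.2 41.8 1;0.376 -0.415 0.1 -12.7 33.2 41.8 1;0.376 -0.415 0.1 -12.7 33.2 41.8 1;0.376 -0.415 0.1 -12.7 33.2 41.8 1;0.376 -0.415 0.144 -12.7 33.2 41.8 1;0.376 -0.415 0.144 -12.7 33.2 41.8 1;0.376 -0.415 0.144 -12.7 33.2 41.8 1;0.376 -0.415 0.144 -12.7 33.2 41.8 1'
python3 - <<'E'
from h import *
from rig import bot
c=wrist(bot);cv2.imwrite("pics/w1.png",c["color"][:,:,::-1]);np.savez("w1.npz",**{k:c[k] for k in("color","K","view")})
print(bot.read_state()["joint_positions"])
for P in([.461,-.123,.086],[.461,-.123,0],[.4605,.0436,.01],[.604,-.137,.178],[.674,-.173,.217]):print(P,proj(c,P))
E
```

```text
time_s: 1.7
position: [0.4166, -0.1319, 0.2251]
tcp_rot: [[0.71, -0.452, 0.54], [-0.371, -0.892, -0.258], [0.598, -0.017, -0.801]]
force: [1.3, -0.1, 0.4]
opening: 1.0
grasp_force: 0.0
[-37.43407612   9.41912499 134.91295045  93.98714838   7.17828658
 -11.83550247]
[0.461, -0.123, 0.086] [[289.41626549 295.56505317]]
[0.461, -0.123, 0] [[297.39767212 317.06724796]]
[0.4605, 0.0436, 0.01] [[132.92237243 398.23688507]]
[0.604, -0.137, 0.178] [[210.99506355  82.339277  ]]
[0.674, -0.173, 0.217] [[208.25830667 -44.98248929]]
```

View pics/w1.png

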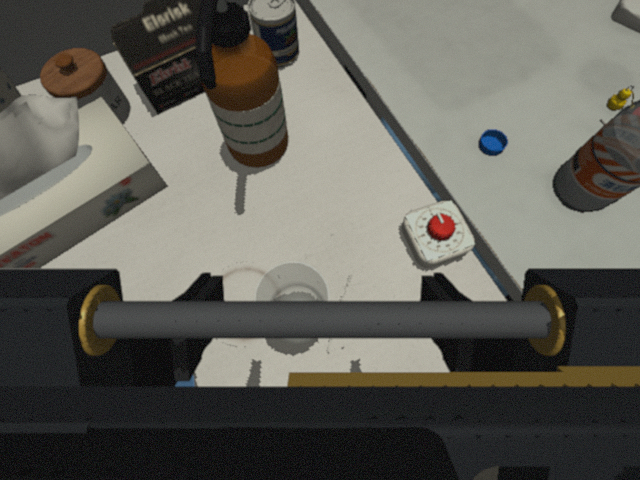

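The wrist view confirms the glass rim at (292,295), predicted (289,296), and the spout outlet at (208,82), predicted (211,82). Joint 3 is near its limit here, so I'll use a more sideways lean for picking.

Run:
```python
from h import *
from rig import bot
S=bot.read_state()
R=lean(-75,33);g=np.array([.461,-.123,.058])+.019*R[:,2]
print(g,delta(S,g-.10*R[:,2]+[0,0,.06],R))
```

```text
[ 0.4636783  -0.13299554  0.04206526] (array([-0.019 , -0.0595,  0.0358]), array([-28.37,  -3.07,  38.86]))
```

```bash
python3 steer.py '-0.019 -0.06 0.036 -14 -1.5 19 1;-0.019 -0.06 0.036 -14 -1.5 19 1;-0.019 -0.06 0.036 -14 -1.5 19 1;-0.019 -0.06 0.036 -28.4 -3.1 38.9 1;-0.019 -0.06 0.036 -28.4 -3.1 38.9 1;-0.019 -0.06 0.036 -28.4 -3.1 38.9 1;-0.019 -0.06 0.036 -28.4 -3.1 38.9 1;-0.019 -0.06 0.036 -28.4 -3.1 38.9 1;-0.019 -0.06 0.036 -28.4 -3.1 38.9 1'
cat > to.py <<'E'
import sys
from h import *
from rig import bot
S=bot.read_state();np.set_printoptions(precision=4,suppress=True)
a=[float(v) for v in sys.argv[1:]]   # object point xyz at grasp, az, lean, backoff, lift
R=lean(a[3],a[4]);g=np.array(a[:3])+.019*R[:,2]-a[5]*R[:,2]+[0,0,a[6]]
print("tcp",g,*delta(S,g,R),"q",np.round(S["joint_positions"],1),"pos",S["position"],"gp",S["position"]-.019*np.array(S["tcp_rot"])[:,2])
E
python3 to.py .461 -.123 .058 -75 33 .1 0
```

```text
time_s: 2.65
position: [0.4661, -0.0931, 0.2082]
tcp_rot: [[0.534, -0.635, 0.558], [-0.582, -0.755, -0.301], [0.613, -0.164, -0.773]]
force: [0.7, 0.6, -0.1]
opening: 1.006
grasp_force: 0.0
tcp [ 0.4496 -0.0804  0.1259] [-0.0666  0.0143  0.0506] [-27.76  -2.33  22.98] q [-22.3  16.5 132.1 206.7   8.6 -96.7] pos [ 0.4661 -0.0931  0.2082] gp [ 0.4555 -0.0874  0.2229]
```

```bash
python3 steer.py '-0.03 0 0 -28 -2.3 23 1;-0.03 0 0 -28 -2.3 23 1;-0.03 0 0 -28 -2.3 23 1;-0.03 0 0 -28 -2.3 23 1;-0.03 0 0 -28 -2.3 23 1;-0.03 0 0 -28 -2.3 23 1;-0.03 0 0 -28 -2.3 23 1;-0.03 0 0 -28 -2.3 23 1'; python3 to.py .461 -.123 .058 -75 33 .1 0
```

```text
time_s: 3.45
position: [0.3983, -0.1163, 0.115]
tcp_rot: [[0.212, -0.952, 0.219], [-0.794, -0.299, -0.53], [0.57, -0.062, -0.819]]
force: [0.8, 0.1, -0.2]
opening: 1.005
grasp_force: 0.0
tcp [ 0.4496 -0.0804  0.1259] [-0.0114 -0.0602 -0.0167] [-4.28 -1.76  0.03] q [ -11.5   31.9  131.2  261.7   28.7 -113.9] pos [ 0.3983 -0.1163  0.115 ] gp [ 0.3941 -0.1062  0.1306]
```

```bash
python3 to.py .461 -.123 .20 30 5 0 0
```

```text
tcp [ 0.4624 -0.1222  0.1811] [ 0.0559 -0.0634 -0.0369] [ 32.92 -24.49 -98.37] q [ -11.5   31.9  131.2  261.7   28.7 -113.9] pos [ 0.3983 -0.1163  0.115 ] gp [ 0.3941 -0.1062  0.1306]
```

```bash
python3 steer.py '0.04 0 -0.05 0 0 0 1;0.08 -0.02 -0.1 0 0 0 1;0.09 -0.067 -0.11 8 -6 -24 1;0.09 -0.067 -0.11 8 -6 -24 1;0.09 -0.067 -0.11 8 -6 -24 1;0.09 -0.067 -0.11 16 -12 -49 1;0.09 -0.067 -0.11 16 -12 -49 1;0.09 -0.067 -0.11 16 -12 -49 1;0.09 -0.067 -0.11 25 -18 -74 1;0.09 -0.067 -0.11 25 -18 -74 1;0.09 -0.067 -0.11 25 -18 -74 1;0.09 -0.067 -0.11 33 -24.5 -98 1;0.09 -0.067 -0.11 33 -24.5 -98 1;0.09 -0.067 -0.11 33 -24.5 -98 1;0.09 -0.067 -0.11 33 -24.5 -98 1'; python3 to.py .461 -.123 .058 35 32 .1 0
```

```text
time_s: 4.95
position: [0.38, 0.1012, 0.1134]
tcp_rot: [[0.923, -0.06, 0.379], [0.008, -0.985, -0.175], [0.384, 0.164, -0.909]]
force: [0.6, -0.3, -0.7]
opening: 0.998
grasp_force: 0.0
tcp [ 0.4258 -0.1476  0.1267] [0.0455 0.2445 0.0487] [ 25.81  11.91 -29.93] q [   9.1   26.9  134.2  261.7   13.6 -163.3] pos [0.38   0.1012 0.1134] gp [0.3728 0.1046 0.1306]
```

```bash
for a in 5 25 50; do python3 to.py .44 .08 .24 $a 45 0 0; done
```

```text
tcp [0.4534 0.0812 0.2266] [ 0.1111  0.0339 -0.0715] [12.63 22.71 -1.76] q [   9.1   26.9  134.2  261.7   13.6 -163.3] pos [0.38   0.1012 0.1134] gp [0.3728 0.1046 0.1306]
tcp [0.4522 0.0857 0.2266] [ 0.11    0.0296 -0.0728] [ 23.72  23.94 -18.54] q [   9.1   26.9  134.2  261.7   13.6 -163.3] pos [0.38   0.1012 0.1134] gp [0.3728 0.1046 0.1306]
tcp [0.4486 0.0903 0.2266] [ 0.1068  0.0253 -0.0749] [ 37.37  24.83 -39.7 ] q [   9.1   26.9  134.2  261.7   13.6 -163.3] pos [0.38   0.1012 0.1134] gp [0.3728 0.1046 0.1306]
```

```bash
python3 steer.py '0.05 0.02 -0.03 6 11 -1 1;0.11 0.03 -0.07 12.6 22.7 -1.8 1;0.11 0.03 -0.07 12.6 22.7 -1.8 1;0.11 0.03 -0.07 12.6 22.7 -1.8 1;0.11 0.03 -0.07 24 24 -18.5 1;0.11 0.03 -0.07 24 24 -18.5 1;0.11 0.03 -0.07 24 24 -18.5 1;0.11 0.03 -0.07 37 25 -40 1;0.11 0.03 -0.07 37 25 -40 1;0.11 0.03 -0.07 37 25 -40 1'; python3 to.py .461 -.123 .058 35 32 .1 0
```

```text
time_s: 5.95
position: [0.4635, 0.0865, 0.2199]
tcp_rot: [[0.733, 0.149, 0.663], [0.143, -0.988, 0.065], [0.665, 0.047, -0.746]]
force: [0.2, 0.7, -0.5]
opening: 0.996
grasp_force: 0.0
tcp [ 0.4258 -0.1476  0.1267] [-0.123   0.2212  0.0294] [ 17.98  -8.93 -19.53] q [-10.   14.5 135.3 135.2  14.7 -61.9] pos [0.4635 0.0865 0.2199] gp [0.4509 0.0853 0.2341]
```

```bash
python3 steer.py '0 0.03 -0.02 18 -9 -19.5 1;0 0.05 -0.03 18 -9 -19.5 1;0 0.1 -0.02 18 -9 -19.5 1;0 0.15 -0.02 18 -9 -19.5 1;-0.05 0.19 -0.02 18 -9 -19.5 1;-0.085 0.221 -0.02 18 -9 -19.5 1;-0.085 0.221 -0.02 18 -9 -19.5 1;-0.085 0.221 -0.02 18 -9 -19.5 1;-0.085 0.221 -0.02 18 -9 -19.5 1'; python3 to.py .461 -.123 .058 35 32 .1 0
```

```text
time_s: 6.85
position: [0.4201, -0.1455, 0.1889]
tcp_rot: [[0.698, 0.572, 0.431], [0.486, -0.821, 0.3], [0.526, 0.0, -0.851]]
force: [0.9, -1.0, 0.3]
opening: 1.0
grasp_force: 0.0
tcp [ 0.4258 -0.1476  0.1267] [-0.0297  0.005   0.0547] [ 0.08  0.3  -0.11] q [-56.7  20.1 121.4  44.2  48.9 -34.4] pos [ 0.4201 -0.1455  0.1889] gp [ 0.4119 -0.1512  0.205 ]
```

```bash
python3 steer.py '-0.015 0.005 0.027 0 0.3 0 1;-0.03 0.005 0.055 0 0.3 0 1;-0.03 0.005 0.055 0 0.3 0 1;-0.03 0.005 0.09 0 0.3 0 1;-0.03 0.005 0.12 0 0.3 0 1;-0.03 0.005 0.14 0 0.3 0 1;-0.03 0.005 0.155 0 0.3 0 1;-0.03 0.005 0.155 0 0.3 0 1'; python3 to.py .461 -.123 .058 35 32 0 0;python3 - <<'E'
from h import *
from rig import bot
c=bot.capture("side");x,y=200,230
cv2.imwrite("pics/p1.png",cv2.resize(c["color"][y:y+130,x:x+170,::-1],None,fx=4,fy=4,interpolation=cv2.INTER_CUBIC))
E
```

```text
time_s: 7.65
position: [0.4705, -0.1128, 0.0419]
tcp_rot: [[0.694, 0.573, 0.436], [0.484, -0.819, 0.307], [0.533, -0.003, -0.846]]
force: [0.3, 0.1, 0.4]
opening: 1.001
grasp_force: 0.0
tcp [ 0.4692 -0.1172  0.0419] [-0.003   0.0029 -0.0019] [-0.11 -0.22 -0.11] q [-47.8  42.5 123.7  75.3  33.2 -64. ] pos [ 0.4705 -0.1128  0.0419] gp [ 0.4623 -0.1186  0.058 ]
```

View pics/p1.png

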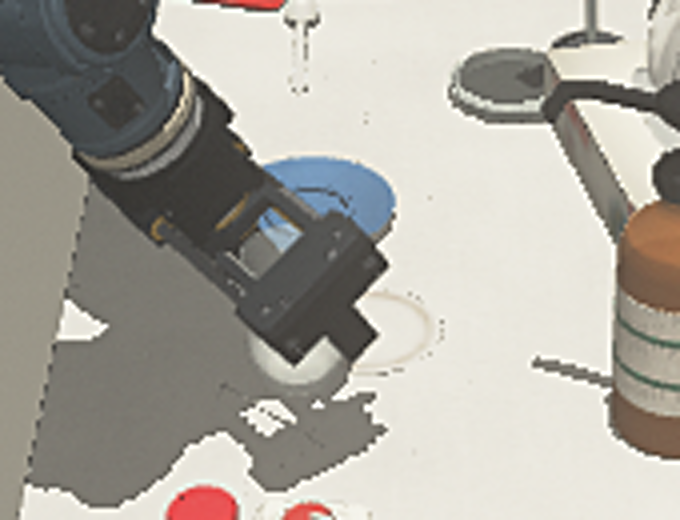

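The gripper straddles the glass, whose foot shows at (300,360) in the crop, so I'll close and lift.

```bash
python3 steer.py '-0.003 0.003 -0.002 0 0 0 1;-0.003 0.003 -0.002 0 0 0 0.5;-0.003 0.003 -0.002 0 0 0 0.5;-0.003 0.003 -0.002 0 0 0 0.5;-0.003 0.003 -0.002 0 0 0 0.5;-0.003 0.003 -0.002 0 0 0 0.5;0.0023 0.003 -0.0105 0 0 0 0.5'; python3 to.py .461 -.123 .070 35 32 0 0
```

```text
time_s: 8.4
position: [0.4683, -0.1183, 0.0511]
tcp_rot: [[0.696, 0.571, 0.435], [0.482, -0.821, 0.306], [0.532, -0.004, -0.847]]
force: [-0.5, 0.3, -1.1]
opening: 0.68
grasp_force: 29.7
tcp [ 0.4692 -0.1172  0.0539] [ 0.0027 -0.0003 -0.0016] [-0.07 -0.12 -0.27] q [-48.5  41.  123.5  72.2  33.7 -61. ] pos [ 0.4683 -0.1183  0.0511] gp [ 0.46   -0.1241  0.0672]
```

```bash
python3 to.py .53 -.12 .080 5 32 0 0;python3 to.py .53 -.12 .08 -27.5 32 0 0
```

```text
tcp [ 0.54   -0.1191  0.0639] [0.0564 0.0416 0.0201] [-15.99  -0.07  25.16] q [-48.5  41.  123.5  72.2  33.7 -61. ] pos [ 0.4683 -0.1183  0.0511] gp [ 0.46   -0.1241  0.0672]
tcp [ 0.5389 -0.1246  0.0639] [0.0529 0.0455 0.0179] [-33.23  -0.    52.71] q [-48.5  41.  123.5  72.2  33.7 -61. ] pos [ 0.4683 -0.1183  0.0511] gp [ 0.46   -0.1241  0.0672]
```

```bash
python3 steer.py '0.02 0.01 0 0 0 0 0.5;0.053 0.045 0.018 -8 0 12.5 0.5;0.053 0.045 0.018 -8 0 12.5 0.5;0.053 0.045 0.018 -16 0 25 0.5;0.053 0.045 0.018 -16 0 25 0.5;0.053 0.045 0.018 -16 0 25 0.5;0.053 0.045 0.018 -25 0 39 0.5;0.053 0.045 0.018 -25 0 39 0.5;0.053 0.045 0.018 -33.2 0 52.7 0.5;0.053 0.045 0.018 -33.2 0 52.7 0.5;0.053 0.045 0.018 -33.2 0 52.7 0.5;0.053 0.045 0.018 -33.2 0 52.7 0.5'; python3 to.py .6035 -.1365 .075 -27.5 32 0 0
```

```text
time_s: 9.6
position: [0.5407, -0.1259, 0.0651]
tcp_rot: [[0.762, -0.433, 0.482], [-0.364, -0.902, -0.234], [0.535, 0.003, -0.845]]
force: [-0.5, -0.0, -0.6]
opening: 0.68
grasp_force: 29.7
tcp [ 0.6124 -0.1411  0.0589] [ 0.0569 -0.0173  0.0434] [-0.87 -0.38  1.66] q [-24.1  39.  123.2 183.8  14.6 -92.4] pos [ 0.5407 -0.1259  0.0651] gp [ 0.5315 -0.1214  0.0811]
```

```bash
python3 steer.py '0.028 -0.009 0.022 0 0 1.7 0.5;0.057 -0.017 0.043 -0.9 -0.4 1.7 0.5;0.057 -0.017 0.043 -0.9 -0.4 1.7 0.5;0.057 -0.017 0.043 -0.9 -0.4 1.7 0.5'; python3 to.py .6035 -.1365 .062 -27.5 32 0 0
python3 - <<'E'
from h import *
from rig import bot
c=bot.capture("side");x,y=260,210
im=cv2.resize(c["color"][y:y+140,x:x+150,::-1],None,fx=4,fy=4,interpolation=cv2.INTER_CUBIC)
for P,col in(([.6035,-.1365,.178],(0,0,255)),([.6035,-.1365,.103],(0,255,0)),([.6035,-.1365,.017],(255,0,0))):
    u=(proj(c,P)[0]-[x,y]+.5)*4;cv2.circle(im,tuple(int(v) for v in u),3,col,-1)
cv2.imwrite("pics/p2.png",im)
E
```

```text
time_s: 10.0
position: [0.6153, -0.1427, 0.0603]
tcp_rot: [[0.75, -0.461, 0.474], [-0.39, -0.887, -0.247], [0.534, 0.0, -0.845]]
force: [0.3, -1.1, -0.0]
opening: 0.679
grasp_force: 29.7
tcp [ 0.6124 -0.1411  0.0459] [-0.0104 -0.      0.0104] [-0.01 -0.29  0.02] q [ -21.6   40.8  111.9  212.3    5.8 -117.2] pos [ 0.6153 -0.1427  0.0603] gp [ 0.6063 -0.138   0.0763]
```

View pics/p2.png

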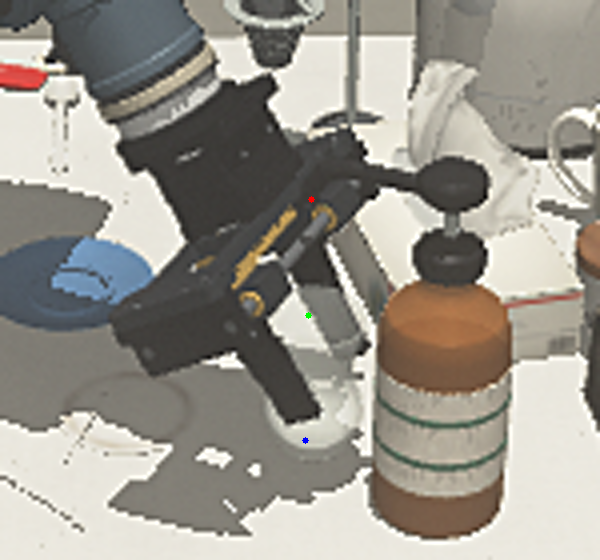

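```bash
python3 steer.py '-0.005 0 0.006 0 0 0 0.5;-0.009 0 0.010 0 0 0 0.5;-0.0105 0 0.0115 0 0 0 0.5;-0.0105 0 0.0115 0 0 0 0.5'; python3 to.py .6035 -.1365 .058 -27.5 32 0 0
```

```text
time_s: 10.45
position: [0.6077, -0.1393, 0.0433]
tcp_rot: [[0.754, -0.461, 0.467], [-0.392, -0.887, -0.243], [0.527, 0.0, -0.85]]
force: [-0.5, -0.2, -1.6]
opening: 0.682
grasp_force: 29.7
tcp [ 0.6124 -0.1411  0.0419] [ 0.0036 -0.0006  0.0038] [0.   0.2  0.04] q [ -21.6   42.6  113.   203.1    7.9 -107.9] pos [ 0.6077 -0.1393  0.0433] gp [ 0.5988 -0.1347  0.0594]
```

```bash
python3 steer.py '0.0024 -0.0006 0.003 0 0 0 0.5;0.0024 -0.0006 0.0043 0 0 0 0.5;0.0022 -0.0006 0.0046 0 0 0 0.5'; python3 to.py .6035 -.1365 .058 -27.5 32 0 0
```

```text
time_s: 10.75
position: [0.614, -0.1414, 0.0419]
tcp_rot: [[0.752, -0.462, 0.471], [-0.391, -0.887, -0.245], [0.531, -0.0, -0.847]]
force: [-1.2, 0.6, 3.2]
opening: 0.68
grasp_force: 29.6
tcp [ 0.6124 -0.1411  0.0419] [-0.0013  0.0005 -0.0008] [-0.   -0.06 -0.  ] q [ -21.6   43.   112.2  203.8    7.8 -108.6] pos [ 0.614  -0.1414  0.0419] gp [ 0.605  -0.1368  0.058 ]
```

```bash
python3 steer.py '0 0 0 0 0 0 1;0 0 0 0 0 0 1;0 0 0 0 0 0 1;0 0 0 0 0 0 1;0 0 -0.02 0 0 0 1;0 0 -0.05 0 0 0 1;0 0 -0.08 0 0 0 1;0 0 -0.11 0 0 0 1;0 0 -0.13 0 0 0 1'
python3 - <<'E'
from h import *
from rig import bot
c=bot.capture("side");x,y=260,210
im=cv2.resize(c["color"][y:y+140,x:x+150,::-1],None,fx=4,fy=4,interpolation=cv2.INTER_CUBIC)
for P,col in(([.604,-.1365,.178],(0,0,255)),([.604,-.1365,.086],(0,255,0)),([.604,-.1365,.0],(255,0,0))):
    u=(proj(c,P)[0]-[x,y]+.5)*4;cv2.circle(im,tuple(int(v) for v in u),3,col,-1)
cv2.imwrite("pics/p3.png",im)
E
```

```text
time_s: 11.65
position: [0.5579, -0.1061, 0.1343]
tcp_rot: [[0.739, -0.475, 0.477], [-0.4, -0.88, -0.256], [0.541, -0.002, -0.841]]
force: [0.8, 0.2, 0.8]
opening: 1.002
grasp_force: 0.0
```

View pics/p3.png

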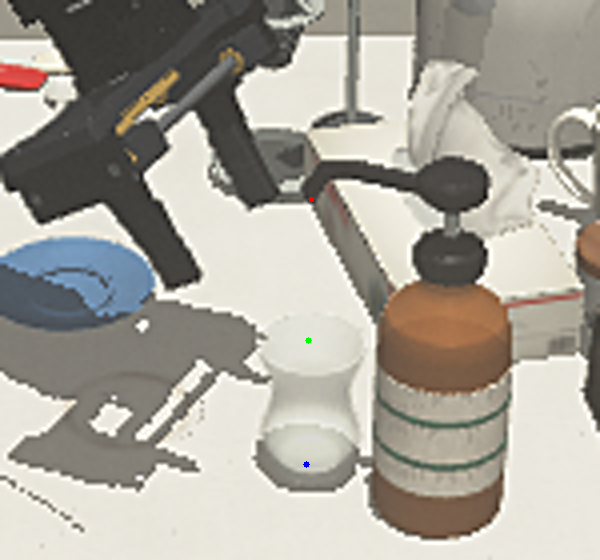

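The glass stands at rim (311,345) and foot (306,468), under the spout tip at (315,195). The rim marker is 5 px off and the foot is on its marker. Next, the pump.

```bash
python3 to.py .53 -.10 .26 25 32 0 0
```

```text
tcp [ 0.5391 -0.0957  0.2439] [ 0.0441  0.0012 -0.1001] [ 28.3   -0.76 -45.16] q [ -19.2   29.3  119.3  257.5    4.8 -159.7] pos [ 0.5548 -0.1022  0.1358] gp [ 0.5457 -0.0974  0.1518]
```

```bash
python3 steer.py '0 0 -0.02 3 10 -2 1;0.01 0 -0.04 8 12 -8 1;0.02 0 -0.06 14 10 -20 0.5;0.03 0 -0.08 20 6 -32 0;0.044 0 -0.1 28.3 -0.8 -45 0;0.044 0 -0.1 28.3 -0.8 -45 0;0.044 0 -0.1 28.3 -0.8 -45 0;0.044 0 -0.1 28.3 -0.8 -45 0;0.044 0 -0.1 28.3 -0.8 -45 0;0.044 0 -0.1 28.3 -0.8 -45 0'; python3 to.py .674 -.173 .30 10 0 0 0
```

```text
time_s: 12.7
position: [0.5676, -0.0851, 0.2436]
tcp_rot: [[0.739, -0.067, 0.671], [0.085, -0.978, -0.191], [0.668, 0.199, -0.717]]
force: [-0.6, 0.2, -0.8]
opening: 0.354
grasp_force: 0.0
tcp [ 0.674 -0.173  0.281] [0.0961 0.0863 0.0613] [ 16.03 -41.25  -8.9 ] q [-22.   17.7 121.8 129.8   5.5 -60.8] pos [ 0.5676 -0.0851  0.2436] gp [ 0.5549 -0.0815  0.2572]
```

```bash
python3 to.py .54 -.10 .29 25 32 0 0; python3 steer.py '0 0 -0.02 10 0 -10 0;0 0 -0.03 20 -6 -20 0;0 0 -0.03 20 -8 -24 0;0 0 -0.03 20 -8 -24 0;0 0 -0.03 20 -8 -24 0';python3 to.py .674 -.173 .30 10 0 0 0
```

```text
tcp [ 0.5491 -0.0957  0.2739] [ 0.0056  0.0176 -0.0321] [ 26.45  -7.84 -16.03] q [-22.   17.7 121.8 129.8   5.5 -60.8] pos [ 0.5676 -0.0851  0.2436] gp [ 0.5549 -0.0815  0.2572]
time_s: 13.2
position: [0.5576, -0.0765, 0.2678]
tcp_rot: [[0.721, 0.178, 0.67], [0.267, -0.963, -0.032], [0.639, 0.202, -0.742]]
force: [-0.1, 0.5, 0.2]
opening: 0.015
grasp_force: 0.0
tcp [ 0.674 -0.173  0.281] [0.0666 0.1163 0.0712] [ 10.98 -40.65   4.57] q [-28.7  13.3 120.1  66.8  18.6 -13.1] pos [ 0.5576 -0.0765  0.2678] gp [ 0.5449 -0.0759  0.2819]
```

j4 is unwound at 67, so I'll go above the pump with the tool pointing down.

```bash
python3 steer.py '0.01 0.02 -0.03 2 -8 1 0;0.02 0.04 -0.03 4 -16 2 0;0.045 0.08 0.01 6 -24 3 0;0.0666 0.116 0.05 9 -32 4 0;0.0666 0.116 0.071 11 -40.7 4.6 0;0.0666 0.116 0.071 11 -40.7 4.6 0;0.0666 0.116 0.071 11 -40.7 4.6 0;0.0666 0.116 0.071 11 -40.7 4.6 0'; python3 to.py .674 -.173 .25 10 0 0 0
```

```text
time_s: 14.0
position: [0.6773, -0.1748, 0.2802]
tcp_rot: [[0.986, 0.17, 0.001], [0.17, -0.986, -0.002], [0.0, 0.002, -1.0]]
force: [-1.3, 1.0, -0.4]
opening: 0.007
grasp_force: 0.0
tcp [ 0.674 -0.173  0.231] [-0.003  -0.0024  0.0492] [ 0.1  -0.02 -0.24] q [-23.6  33.4  66.4  -0.1  80.1  56.7] pos [ 0.6773 -0.1748  0.2802] gp [ 0.6773 -0.1747  0.2992]
```

```bash
python3 steer.py '-0.003 -0.002 0.03 0 0 0 0;-0.003 -0.002 0.055 0 0 0 0;-0.003 -0.002 0.068 0 0 0 0;-0.003 -0.002 0.076 0 0 0 0;-0.003 -0.002 0.081 0 0 0 0;-0.003 -0.002 0.082 0 0 0 0;-0.003 -0.002 0.082 0 0 0 0'
```

```text
time_s: 14.7
position: [0.6695, -0.1717, 0.2024]
tcp_rot: [[0.985, 0.17, 0.001], [0.17, -0.985, 0.0], [0.001, -0.0, -1.0]]
force: [-4.5, 1.6, 7.5]
opening: 0.008
grasp_force: 3.8
```

```bash
python3 steer.py '0 0 0.002 0 0 0 0;0 0 0.004 0 0 0 0;0 0 0.006 0 0 0 0;0 0 0.006 0 0 0 0'
```

```text
time_s: 15.1
position: [0.6702, -0.1719, 0.199]
tcp_rot: [[0.985, 0.17, 0.003], [0.17, -0.985, -0.001], [0.003, 0.001, -1.0]]
force: [-7.3, 1.2, 14.9]
opening: 0.006
grasp_force: 7.5
```

```bash
python3 steer.py '0 0 0.007 0 0 0 0;0 0 0.007 0 0 0 0;0 0 -0.01 0 0 0 0;0 0 -0.03 0 0 0 0;0 0 -0.06 0 0 0 0;0 0 -0.09 0 0 0 0;0 0 -0.1 0 0 0 0;0 0 -0.1 0 0 0 0'; python3 to.py .605 -.1375 .058 -27.5 33 .13 0.05
python3 - <<'E'
from h import *
from rig import bot
c=bot.capture("side");x,y=260,210
im=cv2.resize(c["color"][y:y+140,x:x+150,::-1],None,fx=4,fy=4,interpolation=cv2.INTER_CUBIC)
for P,col in(([.604,-.1365,.178],(0,0,255)),([.604,-.1365,.086],(0,255,0)),([.604,-.1365,.0],(255,0,0))):
    u=(proj(c,P)[0]-[x,y]+.5)*4;cv2.circle(im,tuple(int(v) for v in u),3,col,-1)
cv2.imwrite("pics/p4.png",im)
E
```

```text
time_s: 15.9
position: [0.6721, -0.1728, 0.2971]
tcp_rot: [[0.985, 0.17, 0.008], [0.17, -0.985, -0.002], [0.008, 0.004, -1.0]]
force: [-0.7, 1.5, 0.5]
opening: 0.004
grasp_force: 0.0
tcp [ 0.5514 -0.1096  0.2011] [-0.109  -0.0832  0.0948] [-10.66  31.31  36.23] q [-23.7  32.   66.4   0.1  81.1  56.6] pos [ 0.6721 -0.1728  0.2971] gp [ 0.6719 -0.1727  0.3161]
```

```bash
python3 to.py .605 -.1375 .058 0 33 .13 0.05
```

```text
tcp [ 0.5445 -0.1375  0.2011] [-0.1192 -0.056   0.0931] [-2.76 32.67  9.52] q [-23.7  32.1  66.6   0.1  81.1  56.6] pos [ 0.6711 -0.1724  0.2948] gp [ 0.671  -0.1724  0.3138]
```

```bash
python3 steer.py '-0.04 -0.02 0 -0.5 6 1.5 0.2;-0.08 -0.03 0 -1 12 3 0.6;-0.119 -0.04 0.02 -1.5 18 5 1;-0.119 -0.056 0.05 -2 24 7 1;-0.119 -0.056 0.093 -2.8 32.7 9.5 1;-0.119 -0.056 0.093 -2.8 32.7 9.5 1;-0.119 -0.056 0.093 -2.8 32.7 9.5 1;-0.119 -0.056 0.093 -2.8 32.7 9.5 1'; python3 to.py .605 -.1375 .058 0 33 .13 0
```

```text
time_s: 16.75
position: [0.5413, -0.1357, 0.1973]
tcp_rot: [[0.843, -0.002, 0.537], [-0.004, -1.0, 0.003], [0.537, -0.005, -0.843]]
force: [-0.4, -0.0, 0.0]
opening: 0.649
grasp_force: 0.0
tcp [ 0.5445 -0.1375  0.1511] [-0.0221  0.002   0.0407] [-0.19  0.49 -0.23] q [-36.   21.  117.4  53.3  23.4   7.8] pos [ 0.5413 -0.1357  0.1973] gp [ 0.5311 -0.1358  0.2133]
```

```bash
python3 steer.py '-0.022 0.002 0.02 0 0.5 0 1;-0.022 0.002 0.041 0 0.5 0 1;-0.022 0.002 0.041 0 0.5 0 1;-0.022 0.002 0.041 0 0.5 0 1;-0.022 0.002 0.08 0 0.5 0 1;-0.022 0.002 0.12 0 0.5 0 1;-0.022 0.002 0.15 0 0.5 0 1;-0.022 0.002 0.165 0 0.5 0 1;-0.022 0.002 0.171 0 0.5 0 1;-0.022 0.002 0.171 0 0.5 0 1'; python3 to.py .605 -.1375 .058 0 33 0 0
```

```text
time_s: 17.75
position: [0.62, -0.1392, 0.0462]
tcp_rot: [[0.834, 0.001, 0.552], [0.001, -1.0, 0.0], [0.552, 0.0, -0.834]]
force: [-1.3, -0.6, -0.2]
opening: 1.0
grasp_force: 0.0
tcp [ 0.6153 -0.1375  0.0421] [-0.0061 -0.0017  0.0009] [-0.02 -0.52  0.06] q [-30.7  42.9 112.6 107.   17.2 -44.2] pos [ 0.62   -0.1392  0.0462] gp [ 0.6095 -0.1392  0.062 ]
```

Run:
```python
from h import *
from rig import bot
c=bot.capture("side");x,y=260,210
im=cv2.resize(c["color"][y:y+140,x:x+150,::-1],None,fx=4,fy=4,interpolation=cv2.INTER_CUBIC)
for P,col in(([.605,-.1375,.086],(0,255,0)),([.605,-.1375,.0],(255,0,0))):
    u=(proj(c,P)[0]-[x,y]+.5)*4;cv2.circle(im,tuple(int(v) for v in u),3,col,-1)
cv2.imwrite("pics/p5.png",im)
```

```text
(no output)
```

View pics/p5.png

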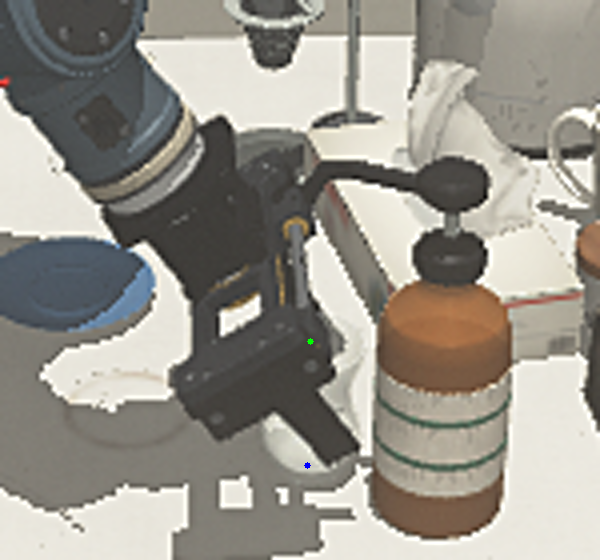

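The fingers straddle the glass under the spout with its foot at (308,462), and the pump is up. I'll close and lift.

```bash
python3 steer.py '-0.006 -0.002 0.001 0 -0.5 0 1;-0.006 -0.002 0.001 0 -0.5 0 1;-0.006 -0.002 0.001 0 -0.5 0 0.5;-0.006 -0.002 0.001 0 -0.5 0 0.5;-0.006 -0.002 0.001 0 -0.5 0 0.5;-0.006 -0.002 0.001 0 -0.5 0 0.5;-0.006 -0.002 0.001 0 -0.5 0 0.5'; python3 to.py .605 -.1375 .058 0 33 0 0;  python3 steer.py '0.007 0 -0.010 0 0 0 0.5;0.007 0 -0.010 0 0 0 0.5'; python3 to.py .5 0 .085 35 33 0 0
```

```text
time_s: 18.5
position: [0.6148, -0.1373, 0.0414]
tcp_rot: [[0.839, 0.0, 0.544], [0.0, -1.0, 0.0], [0.544, 0.0, -0.839]]
force: [0.4, -0.3, -0.2]
opening: 0.677
grasp_force: 29.9
tcp [ 0.6153 -0.1375  0.0421] [ 0.0008  0.0002 -0.0003] [-0.01  0.05  0.02] q [-30.7  43.3 113.  108.2  17.  -45.5] pos [ 0.6148 -0.1373  0.0414] gp [ 0.6045 -0.1373  0.0573]
time_s: 18.7
position: [0.6157, -0.1374, 0.0544]
tcp_rot: [[0.838, 0.001, 0.545], [0.001, -1.0, -0.0], [0.545, 0.001, -0.838]]
force: [0.6, -1.1, -1.2]
opening: 0.677
grasp_force: 29.9
tcp [0.5085 0.0059 0.0691] [-0.0817 -0.1434 -0.0708] [ 19.09  -0.   -29.28] q [-30.7  41.7 112.9 102.8  16.5 -39.9] pos [ 0.6157 -0.1374  0.0544] gp [ 0.6053 -0.1374  0.0703]
```

```bash
python3 steer.py '-0.02 -0.035 -0.02 0 0 0 0.5;-0.05 -0.07 -0.05 5 0 -7 0.5;-0.07 -0.11 -0.07 10 0 -15 0.5;-0.082 -0.143 -0.071 15 0 -23 0.5;-0.082 -0.143 -0.071 19 0 -29.3 0.5;-0.082 -0.143 -0.071 19 0 -29.3 0.5;-0.082 -0.143 -0.071 19 0 -29.3 0.5'; python3 to.py .4605 .0436 .09 55 33 0 0;  python3 - <<'E'
from h import *
t=load("top0.npz");s=load("side0.npz")
for c,n,(x0,y0,x1,y1) in((t,'top',(260,240,345,325)),(s,'side',(245,255,310,300))):
    a=c["color"].astype(int);m=np.zeros(a.shape[:2],np.uint8)
    m[y0:y1,x0:x1]=((a[...,2]-a[...,0])>25)[y0:y1,x0:x1]
    m=cv2.morphologyEx(m,cv2.MORPH_CLOSE,np.ones((7,7)))
    ct=max(cv2.findContours(m,0,1)[0],key=len);h=cv2.convexHull(ct)
    e=cv2.fitEllipseDirect(h);print(n,e,cv2.boundingRect(ct),plane(c,e[0],.012))
E
```

```text
time_s: 19.4
position: [0.5087, 0.0048, 0.0683]
tcp_rot: [[0.688, 0.572, 0.447], [0.481, -0.82, 0.31], [0.544, 0.002, -0.839]]
force: [0.5, -0.3, -2.7]
opening: 0.68
grasp_force: 29.9
tcp [0.4664 0.0521 0.0741] [-0.0032 -0.0629 -0.009 ] [ 11.02   0.05 -16.8 ] q [-30.5  38.8 125.2  88.7  29.6 -59.8] pos [0.5087 0.0048 0.0683] gp [ 0.5002 -0.0011  0.0843]
top ((300.5440979003906, 281.70751953125), (52.1695556640625, 52.39475631713867), 92.56761169433594) (275, 256, 53, 52) [0.46070789 0.0430468  0.012     ]
side ((276.7331237792969, 280.468017578125), (22.90283203125, 43.03616714477539), 87.63630676269531) (256, 269, 43, 23) [0.46188541 0.0399686  0.012     ]
```

```bash
python3 to.py .461 .0425 .085 55 33 0 0; python3 steer.py '0 -0.03 -0.006 4 0 -6 0.5;-0.003 -0.062 -0.006 8 0 -12 0.5;-0.003 -0.062 -0.006 11 0 -16.8 0.5;-0.003 -0.062 -0.006 11 0 -16.8 0.5;-0.003 -0.062 -0.006 11 0 -16.8 0.5'; python3 to.py .461 .0425 .075 55 33 0 0
```

```text
tcp [0.4669 0.051  0.0691] [-0.0061 -0.0618 -0.0049] [ 11.02   0.05 -16.8 ] q [-30.5  38.8 125.2  88.7  29.6 -59.8] pos [0.5087 0.0048 0.0683] gp [ 0.5002 -0.0011  0.0843]
time_s: 19.9
position: [0.4683, 0.0529, 0.0719]
tcp_rot: [[0.483, 0.818, 0.313], [0.686, -0.576, 0.446], [0.545, -0.001, -0.839]]
force: [-1.0, 0.5, -0.5]
opening: 0.679
grasp_force: 29.9
tcp [0.4669 0.051  0.0591] [-0.0089  0.      0.0095] [ 0.05  0.01 -0.14] q [-29.5  38.2 125.3  71.   35.  -60.5] pos [0.4683 0.0529 0.0719] gp [0.4623 0.0444 0.0878]
```

```bash
python3 steer.py '-0.0055 0 0.006 0 0 0 0.5;-0.0089 0 0.0095 0 0 0 0.5;-0.0089 0 0.0095 0 0 0 0.5'; python3 to.py .461 .0425 .062 55 33 0 0
python3 - <<'E'
from h import *
from rig import bot
S=bot.read_state();gp=S["position"]-.019*np.array(S["tcp_rot"])[:,2];out=[]
for n,x,y in(("side",225,225),("top",255,235)):
    c=bot.capture(n)
    im=cv2.resize(c["color"][y:y+100,x:x+100,::-1],None,fx=4,fy=4,interpolation=cv2.INTER_CUBIC)
    for P,col in((gp+[0,0,.028],(0,255,0)),(gp-[0,0,.058],(0,0,255)),([.461,.0425,.004],(255,0,0))):
        u=(proj(c,P)[0]-[x,y]+.5)*4;cv2.circle(im,tuple(int(v) for v in u),3,col,-1)
    out.append(im)
cv2.imwrite("pics/p6.png",np.hstack(out))
E
```

```text
time_s: 20.2
position: [0.4659, 0.0514, 0.0586]
tcp_rot: [[0.484, 0.818, 0.311], [0.686, -0.575, 0.447], [0.544, -0.003, -0.839]]
force: [-0.4, 0.1, -0.3]
opening: 0.681
grasp_force: 29.9
tcp [0.4669 0.051  0.0461] [-0.0066  0.0011  0.0107] [-0.11  0.04 -0.17] q [-29.9  40.3 125.7  73.9  34.4 -64.5] pos [0.4659 0.0514 0.0586] gp [0.46   0.0429 0.0745]
```

View pics/p6.png

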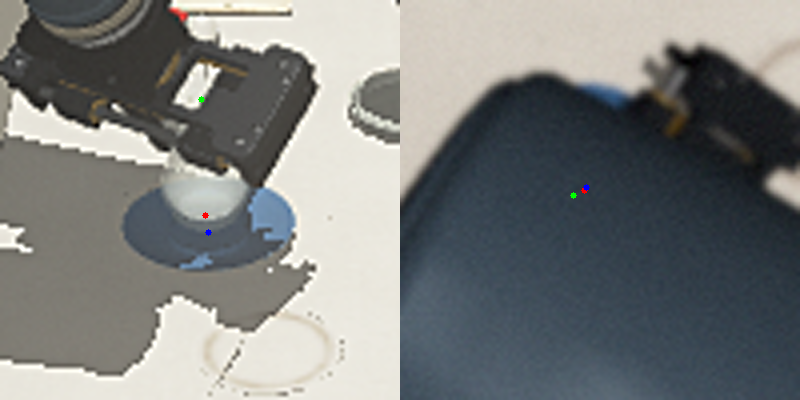

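The saucer spans 123–296 in the side crop with its centre at 209, and the glass foot is centred at about 205 and slightly above, so they are aligned to within 2–3 mm. I'll lower it.

```bash
python3 steer.py '-0.004 0.0003 0.005 0 0 0 0.5;-0.0062 0.0005 0.0085 0 0 0 0.5;-0.0066 0.0005 0.0097 0 0 0 0.5;-0.0066 0.0005 0.0097 0 0 0 0.5'; python3 to.py .461 .0425 .0613 55 33 0 0
```

```text
time_s: 20.7
position: [0.4664, 0.051, 0.0473]
tcp_rot: [[0.482, 0.819, 0.311], [0.687, -0.573, 0.447], [0.544, -0.002, -0.839]]
force: [-0.1, 0.2, -1.3]
opening: 0.676
grasp_force: 29.9
tcp [0.4669 0.051  0.0454] [-0.0008  0.0004  0.0018] [-0.1   0.03 -0.05] q [-29.9  42.1 125.8  76.5  33.9 -67.8] pos [0.4664 0.051  0.0473] gp [0.4605 0.0425 0.0633]
```

```bash
python3 steer.py '-0.0008 0 0.0012 0 0 0 0.5;-0.0013 0 0.002 0 0 0 0.5;-0.0015 0 0.0024 0 0 0 0.5;-0.0015 0 0.0024 0 0 0 0.5'; python3 to.py .461 .0425 .0613 55 33 0 0
```

```text
time_s: 21.1
position: [0.4666, 0.0512, 0.0456]
tcp_rot: [[0.481, 0.819, 0.312], [0.686, -0.573, 0.448], [0.546, -0.001, -0.838]]
force: [-2.8, -3.3, 8.0]
opening: 0.681
grasp_force: 29.8
tcp [0.4669 0.051  0.0454] [-0.0002  0.0004  0.0002] [-0.05 -0.09 -0.02] q [-29.9  42.4 125.9  77.2  33.9 -68.7] pos [0.4666 0.0512 0.0456] gp [0.4607 0.0427 0.0615]
```

```bash
python3 steer.py '0.0004 0 -0.0006 0 0 0 0.5;0.0004 0 -0.0006 0 0 0 1;0.0004 0 -0.0006 0 0 0 1;0.0004 0 -0.0006 0 0 0 1;0.0004 0 -0.0006 0 0 0 1;0 0 -0.02 0 0 0 1;0 0 -0.05 0 0 0 1;0 0 -0.09 0 0 0 1;0 0 -0.13 0 0 0 1;0.05 0 -0.16 0 0 0 1;0.09 0 -0.18 0 0 0 1;0.09 0 -0.18 0 0 0 1'; python3 to.py .598 .200 .168 -52.5 0 0 .1
python3 - <<'E'
from h import *
from rig import bot
for n in("side","top"):
    c=bot.capture(n);np.savez(f"{n}1.npz",**{k:c[k] for k in("color","K","view")})
    a=c["color"].astype(int)
    x0,y0,x1,y1=(245,255,310,300) if n=="side" else (260,240,345,325)
    m=np.zeros(a.shape[:2],np.uint8);m[y0:y1,x0:x1]=((a[...,2]-a[...,0])>25)[y0:y1,x0:x1]
    print(n,cv2.boundingRect(m),mean(m))
    for P in([.461,.043,.012],[.461,.043,.09]):print(proj(c,P))
    cv2.imwrite("tmp_%s.png"%n,cv2.resize(a[y0-15:y1,x0:x1,::-1].astype(np.uint8),None,fx=6,fy=6,interpolation=cv2.INTER_CUBIC))
E
```

```text
time_s: 22.3
position: [0.4564, 0.0325, 0.2492]
tcp_rot: [[0.475, 0.82, 0.319], [0.69, -0.572, 0.443], [0.546, 0.009, -0.838]]
force: [-0.9, -0.8, -0.5]
opening: 0.998
grasp_force: 0.0
tcp [0.598 0.2   0.249] [0.1828 0.0203 0.1195] [-30.61 -23.14 104.36] q [-33.3  13.1 117.5  41.3  55.7 -24.4] pos [0.4564 0.0325 0.2492] gp [0.4503 0.024  0.2651]
side (257, 270, 42, 23) (array([282.17209302, 279.74883721]), 215)
[[276.4252311  279.83019738]]
[[275.40152518 253.65444016]]
top (275, 256, 52, 52) (array([296.08380338, 279.56728445]), 1241)
[[300.56483153 281.56741869]]
[[298.27996509 282.63732072]]
```

Run:
```python
from h import *
np.set_printoptions(precision=4,suppress=True)
t=load("top1.npz");s=load("side1.npz")
print("post",plane(t,(207,187.5),.004),plane(s,(348,240),.003), plane(t,(178,174.5),.222),plane(s,(348.7,178),.2))
# flange, top: light ring segmentation around basket ; side: local
g=cv2.cvtColor(s["color"],cv2.COLOR_RGB2GRAY);print("side rows");
for r in range(205,218):print(r,g[r,312:346].tolist())
# ball: dark pixels in side
a=s["color"][184:198,316:332].max(2);y,x=np.nonzero(a<60);print("ball",x.mean()+316,y.mean()+184,len(x),plane(s,(x.mean()+316,y.mean()+184),.197))
```

```text
post [0.6639 0.2416 0.004 ] [0.6632 0.2656 0.003 ] [0.6536 0.241  0.222 ] [0.6594 0.2629 0.2   ]
side rows
205 [149, 149, 149, 149, 148, 149, 151, 149, 150, 153, 169, 127, 145, 147, 96, 95, 95, 93, 143, 145, 149, 122, 128, 154, 152, 148, 149, 149, 151, 147, 149, 149, 149, 152]
206 [148, 149, 147, 149, 150, 150, 152, 152, 153, 147, 108, 142, 203, 207, 206, 206, 204, 205, 206, 206, 211, 125, 174, 82, 151, 151, 149, 151, 149, 148, 149, 149, 148, 150]
207 [148, 149, 148, 148, 148, 147, 70, 170, 135, 107, 139, 184, 189, 170, 188, 157, 111, 183, 167, 163, 113, 122, 115, 85, 83, 140, 145, 147, 149, 149, 149, 150, 149, 151]
208 [150, 149, 149, 148, 144, 207, 203, 107, 90, 100, 126, 81, 92, 79, 118, 95, 102, 107, 76, 111, 65, 126, 157, 185, 198, 197, 198, 146, 147, 150, 151, 150, 150, 152]
209 [148, 149, 148, 146, 141, 196, 198, 206, 162, 89, 75, 87, 91, 90, 94, 92, 93, 94, 92, 78, 72, 83, 200, 144, 210, 197, 197, 197, 98, 144, 151, 150, 150, 152]
210 [149, 150, 148, 145, 197, 195, 196, 177, 96, 66, 73, 91, 95, 93, 93, 89, 94, 95, 98, 81, 74, 68, 138, 210, 123, 166, 191, 194, 195, 149, 149, 1
[... 530 characters left out ...]
137, 183, 201, 202, 203, 224, 169, 139, 107, 106, 105, 108, 90, 126, 122, 212, 203, 204, 201, 202, 174, 75, 143, 152, 150, 150, 149, 150]
215 [150, 150, 150, 150, 150, 150, 151, 84, 142, 194, 195, 211, 208, 204, 202, 204, 205, 208, 205, 203, 201, 204, 208, 182, 227, 100, 148, 148, 151, 152, 148, 149, 150, 150]
216 [150, 151, 151, 150, 150, 150, 151, 148, 155, 92, 106, 108, 142, 141, 233, 194, 191, 190, 186, 234, 186, 134, 115, 85, 154, 146, 151, 150, 150, 151, 149, 150, 150, 151]
217 [148, 148, 149, 148, 151, 147, 149, 151, 157, 52, 70, 70, 71, 78, 97, 89, 95, 92, 85, 97, 76, 67, 95, 55, 149, 149, 148, 147, 147, 149, 147, 147, 147, 148]
ball 325.4166666666667 192.25 12 [0.5913 0.1757 0.197 ]
```

```bash
python3 to.py .458 .098 .268 36 30 0 0
```

```text
tcp [0.4657 0.1036 0.2515] [ 0.0579 -0.0308  0.03  ] [-9.91 -2.93 16.37] q [-33.4  13.5 117.8  41.2  55.6 -24.6] pos [0.4539 0.0327 0.2453] gp [0.4479 0.0242 0.2612]
```

```bash
python3 steer.py '0.03 -0.016 0.015 -5 -1.5 8 1;0.058 -0.031 0.03 -10 -3 16.4 1;0.058 -0.031 0.03 -10 -3 16.4 1;0.058 -0.031 0.03 -10 -3 16.4 1;0.058 -0.031 0.03 -10 -3 16.4 1'
python3 - <<'E'
from h import *
from rig import bot
np.set_printoptions(precision=4,suppress=True)
c=wrist(bot);np.savez("w2.npz",**{k:c[k] for k in("color","K","view")})
for n,P in dict(flange=[.598,.198,.133],grip=[.598,.198,.168],ball=[.582,.187,.197],seat=[.598,.198,.187],post=[.6585,.242,.1],foot=[.6585,.242,0],bow=[.6585,.242,.22],dish=[.598,.198,.011],glass=[.461,.043,.09],sauc=[.461,.043,.012]).items():print(n,proj(c,P)[0])
u=proj(c,[.598,.198,.133])[0];x,y=int(u[0]),int(u[1])
g=cv2.cvtColor(c["color"],cv2.COLOR_RGB2GRAY)
a=g[max(0,y-90):y+80:4,max(0,x-100):x+100:4];print(max(0,x-100),max(0,y-90))
for r in a:print(''.join(" .:-=+*#%@"[::-1][min(9,v//26)] for v in r))
E
```

```text
time_s: 22.9
position: [0.4648, 0.1034, 0.2494]
tcp_rot: [[0.704, 0.587, 0.4], [0.508, -0.81, 0.294], [0.496, -0.004, -0.868]]
force: [-0.4, -0.4, 0.4]
opening: 1.0
grasp_force: 0.0
flange [323.8546 118.2777]
grip [323.9323  91.9268]
ball [323.3626  89.5454]
seat [323.9825  74.9302]
post [323.486   69.7875]
foot [323.4231 126.145 ]
bow [323.6218 -51.9887]
dish [323.6754 178.9807]
glass [380.2863 368.6447]
sauc [369.3045 364.7965]
223 28
#####*---------=*#######++*###*#############*#*###
####*----------=*#######+=*###############**#####*
###*------------*#######+=*################*######
##*-------------*#######+=*##############*#######=
#*--------------*#######+=*##############*#######-
#---------------**######+=*##############*######+-
:----------------*######+=*#############**######--
---------------:-**#####+=+####################+--
------------------*%####+-+###################%---
--:--------------:=*%###+-+##################%----
--:-----------------*%%#+===+=*########*####%--:--
---------------:----=*#==+*##**#############=:--:=
---------------------=+*#=+####*#########@*-:--
[... 833 characters left out ...]
:-:--+=============+-:--------:::::::
---:-:::::--:-:-::--===========+:----------:::::::
--::::--::::::---:-###+======+++--:----------:::::
:---::::-:::-::::-#####%%%%%===*+--=-----------:::
::-:--:::-::::-::##*#*#%%%%%#===*+==------------::
:--::::::::-:-::=####*#%%%%%#*===+#+-=---------:-:
:-:----:::-:--::####*##%%%%%#*===+###+=----------:
::::-:::::---::-############*#====*#**#*=--------:
::::::::-::-:-:-############*#*===##**#*##+-------
:::::::-:--:--:-##*#*##*######===+####**####*=----
::-:::::::::--:-###***#*###*##====*+########%##+--
:::::::::-:---:-+###**#***##*#====*::*#####*#####*
:::::-::::::--::=##**####*#*#====+=::::-*###***###
:::::-:::-:-:-:-==****###***=====*-:::::::*#######
```

The numeric wrist check agrees with prediction: the flange is centred at about (325,116) against (324,118), and the post and ball columns at about 323.

```bash
python3 to.py .598 .198 .168 36 30 .08 0
```

```text
tcp [0.5733 0.1801 0.2208] [0.1008 0.0006 0.091 ] [-0.1   0.21 -0.22] q [-16.7   9.6 120.4  40.   38.1   8. ] pos [0.4655 0.1027 0.2497] gp [0.4578 0.0972 0.2662]
```

```bash
python3 steer.py '0.04 0 0.02 0 0 0 1;0.08 0 0.045 0 0 0 1;0.1 0 0.07 0 0 0 1;0.101 0.0006 0.091 0 0 0 1;0.101 0.0006 0.091 0 0 0 1;0.101 0.0006 0.091 0 0 0 1'; python3 to.py .598 .198 .168 36 30 0 0
python3 - <<'E'
from h import *
from rig import bot
c=wrist(bot);np.savez("w3.npz",**{k:c[k] for k in("color","K","view")})
for n,P in dict(flange=[.598,.198,.133],grip=[.598,.198,.168],ball=[.582,.187,.197],L=[.598-.5878*.0195,.198+.809*.0195,.155],R=[.598+.5878*.0195,.198-.809*.0195,.155],post=[.6585,.242,.1]).items():print(n,proj(c,P)[0])
g=cv2.cvtColor(c["color"],cv2.COLOR_RGB2GRAY)
for r in g[130:340:6,200:440:5]:print(''.join(" .:-=+*#%@"[::-1][min(9,v//26)] for v in r))
E
```

```text
time_s: 23.55
position: [0.5734, 0.1794, 0.2211]
tcp_rot: [[0.706, 0.584, 0.401], [0.506, -0.811, 0.293], [0.496, -0.004, -0.868]]
force: [-0.4, -0.5, -0.0]
opening: 1.0
grasp_force: 0.0
tcp [0.6057 0.2036 0.1515] [ 0.0005 -0.0004  0.0804] [-0.07  0.25 -0.32] q [ -2.7  21.4 107.7  35.9  32.1  24. ] pos [0.5734 0.1794 0.2211] gp [0.5658 0.1739 0.2376]
flange [321.14195388 266.38253084]
grip [320.8486468  254.43934634]
ball [319.71591964 278.41345131]
L [289.76008871 259.45231058]
R [352.1831521  259.06763523]
post [320.83078689 184.09951921]
*-::::::::::::::=*####+==##*****####**#*******::
-::::::.:::::::::+####+==#*##**###**###****##:::
:.:::::::::::::::-+###+==#*****#######*****#.:::
::::::::::::::::::-*##+==*###**###*###*#***:.:::
::::::::::::::::::::*%+==##*##*######****#::::::
::::::::::::::::::::::+==#####*######**#=:::::::
::::::::::::::::::::::*==%#######*####+:::::::::
::::::::::::::::::::::+====+#%%@%%#=-:::::::.:::
::::::::::::::::::::::+==:::::*+*++:::::::--::::
::::::::::::::::::::::===:::::=*++*::::::-::::-:
:::::::::::::::.::::::===-::-::+++=:::::=::::::=
::::::::::::::
[... 461 characters left out ...]
:+::::::....=-
::::::.::...:.:--:**#%%+==%%%%%-:--:::::::....:-
:::::.:.:::.:.--:-##%#%*++%%%%%=::-::::::::.....
::::::.::.::..--:-*#%%%%%%#%%%%=-:-:::::::::....
=@+::.::.:::::--=++%%%%@%%%%%%%:::-:::::::::..:@
@@%%@::.:.:::..:=:+%%%%%%@*%%%*:::--:::::::::@@%
@%%%@..:.::::..-::-*%%%***%%%#:::----::::::::@@%
%@%@%....::::::-:-::=%%%%%%%+::::***+::-::::=@@@
@%%@@....:..::.:#::::::-==::::::+-:#***=::::+%@@
################################################
*****************************#******************
************************************************
************************************************
************************************************
########*###########*###########################
```

```bash
python3 steer.py '0 0 0.03 0 0 0 1;0 0 0.055 0 0 0 1;0 0 0.075 0 0 0 1;0 0 0.08 0 0 0 1;0 0 0.08 0 0 0 0.75;0 0 0.08 0 0 0 0.5;0 0 0.08 0 0 0 0.3;0 0 0.08 0 0 0 0.3;0 0 0.08 0 0 0 0.3;0 0 0.08 0 0 0 0.3;0 0 0.08 0 0 0 0.3'; python3 to.py .598 .198 .168 36 30 0 0
```

```text
time_s: 24.7
position: [0.6061, 0.2042, 0.1533]
tcp_rot: [[0.703, 0.585, 0.403], [0.506, -0.811, 0.293], [0.499, -0.002, -0.867]]
force: [-0.4, -0.3, 0.2]
opening: 0.444
grasp_force: 0.0
tcp [0.6057 0.2036 0.1515] [-0.0014  0.0003  0.0012] [-0.01  0.09 -0.21] q [  0.4  30.4 106.2  44.   24.7  17.1] pos [0.6061 0.2042 0.1533] gp [0.5984 0.1986 0.1697]
```

```bash
python3 steer.py '0 0 0 0 0 0 0.3;0 0 0 0 0 0 0.3;0 0 0 0 0 0 0.3;0.0025 0 -0.0043 0 0 0 0.3'; python3 to.py .598 .198 .198 36 30 0 0
```

```text
time_s: 25.1
position: [0.6055, 0.2041, 0.1574]
tcp_rot: [[0.705, 0.585, 0.402], [0.506, -0.811, 0.293], [0.497, -0.003, -0.868]]
force: [-0.7, -0.3, -0.9]
opening: 0.411
grasp_force: 30.0
tcp [0.6057 0.2036 0.1815] [ 0.0119  0.0005 -0.021 ] [-0.06  0.19 -0.25] q [  0.4  30.  106.   42.9  25.2  18.3] pos [0.6055 0.2041 0.1574] gp [0.5979 0.1985 0.1739]
```

```bash
python3 steer.py '0.006 0 -0.011 0 0 0 0.3;0.0126 0 -0.022 0 0 0 0.3;0.0126 0 -0.022 0 0 0 0.3;0.0126 0 -0.022 0 0 0 0.3'; python3 to.py .517 .139 .1985 36 30 0 0
```

```text
time_s: 25.5
position: [0.6061, 0.2041, 0.1836]
tcp_rot: [[0.703, 0.585, 0.404], [0.507, -0.811, 0.293], [0.499, -0.002, -0.867]]
force: [-0.1, 0.1, -1.0]
opening: 0.408
grasp_force: 30.0
tcp [0.5247 0.1446 0.182 ] [-0.0881  0.0006 -0.0489] [ 0.    0.08 -0.2 ] q [  0.4  27.4 104.9  38.2  28.   23.6] pos [0.6061 0.2041 0.1836] gp [0.5984 0.1985 0.2   ]
```

```bash
python3 steer.py '-0.018 0 -0.0105 0 0 0 0.3;-0.036 0 -0.021 0 0 0 0.3;-0.062 0 -0.036 0 0 0 0.3;-0.088 0.0006 -0.051 0 0 0 0.3;-0.088 0.0006 -0.051 0 0 0 0.3;-0.088 0.0006 -0.051 0 0 0 0.3'; python3 to.py .461 .043 .20 50 30 0 0
python3 - <<'E'
from h import *
from rig import bot
t=load("top1.npz");c=bot.capture("top")
# glass on saucer in side1 view: ascii of region
s=bot.capture("side");np.savez("side2.npz",color=s["color"],K=s["K"],view=s["view"])
g=cv2.cvtColor(s["color"],cv2.COLOR_RGB2GRAY)
for P in([.461,.043,.09],[.461,.043,.004]):print(proj(s,P)[0])
for r in range(236,294):print(r,''.join(" .:-=+*#%@"[::-1][min(9,v//26)] for v in g[r,250:305]))
E
```

```text
time_s: 26.1
position: [0.5239, 0.1436, 0.1834]
tcp_rot: [[0.705, 0.584, 0.403], [0.505, -0.812, 0.293], [0.498, -0.003, -0.867]]
force: [-0.6, 0.5, -0.5]
opening: 0.412
grasp_force: 30.0
tcp [0.4671 0.0503 0.1835] [-0.0871  0.0426 -0.0503] [  7.     0.12 -12.45] q [ -8.2  21.9 117.3  49.6  27.1   3.9] pos [0.5239 0.1436 0.1834] gp [0.5162 0.138  0.1999]
[275.40152518 253.65444016]
[276.5272474  282.43871375]
236 ..................... +*..+** .........................
237 ...................... :..+   .........................
238 ..........................+ ...........................
239 ..........................-............................
240 .......................-..:............................
241 .......................:..+............................
242 ..........................=............................
243 ..........................=............................
244 ......................... -............................
245 ........................+++ ...............:...........
246 ...................... =++= ... .......................
247 .....................  
[... 2092 characters left out ...]
****++-----------=+****+========+.   ...
283 ++*   =========****+++=-:---::-=++****+=======+++ .....
284 +*  . =+========****+++++====++++***+*=====++=++*......
285   ... ++========+****+++++++++++***=+++===+=++=+ ......
286 ..... +++========+******++++++****++++==++====++ ......
287 ..... ++=*=======++*++*********=+++=====++++=++*.......
288 ..... ++++===++====+++*++*++*++++====+++++++++* .......
289 ......  ++++=++++=====+=+++++=+====++++++=+++*  .......
290 ....... ++++++=+++++++=========+++++++++++++* .........
291 ........ ++++++=++++++++++++++++++===++++++*...........
292 ......... +++++++++==+======+===+++++++++*  ...........
293 ..........  ++++++++++++++++++++++++++++*..............
```

```bash
python3 steer.py '-0.025 0.012 -0.014 2 0 -3 0.3;-0.05 0.025 -0.029 4 0 -7 0.3;-0.075 0.037 -0.043 7 0 -12.4 0.3;-0.087 0.043 -0.05 7 0 -12.4 0.3;-0.087 0.043 -0.05 7 0 -12.4 0.3;-0.087 0.043 -0.05 7 0 -12.4 0.3'; python3 to.py .461 .043 .18 50 30 0 0
python3 - <<'E'
from h import *
from rig import bot
S=bot.read_state();gp=S["position"]-.019*np.array(S["tcp_rot"])[:,2]
s=bot.capture("side");g=cv2.cvtColor(s["color"],cv2.COLOR_RGB2GRAY)
print("flange",proj(s,gp-[0,0,.0385])[0],"bottom",proj(s,gp-[0,0,.0817])[0],"rim",proj(s,[.461,.043,.09])[0])
for r in range(205,266):print(r,''.join(" .:-=+*#%@"[::-1][min(9,v//26)] for v in g[r,245:310]))
E
```

```text
time_s: 26.8
position: [0.4686, 0.0505, 0.1837]
tcp_rot: [[0.557, 0.766, 0.321], [0.664, -0.642, 0.382], [0.499, 0.0, -0.867]]
force: [0.4, -0.1, -0.5]
opening: 0.411
grasp_force: 30.0
tcp [0.4671 0.0503 0.1635] [-0.011  -0.001   0.0169] [-0.    0.07  0.03] q [-27.3  20.3 121.   46.9  41.8 -24. ] pos [0.4686 0.0505 0.1837] gp [0.4625 0.0432 0.2001]
flange [275.01267888 228.31164049] bottom [275.60601715 243.71114664] rim [275.40152518 253.65444016]
205 ###**#####*##%%#####**#####################*##########%==========
206 ####*###########%######*##############*#*=*##########%--=========
207 %%%%++#%%####**#*########*#####*########+*###########%===========
208 -#%%%%%---#*####*###########*#######+###*###########%============
209 ==--%%======-#################*###*=+****##########%--===========
210 ==============--##############*####*#***##########%--============
211 ===============-%%####*#####+*##***###*###########%-=============
212 ================-#%#####**#***#####***###########%-==============
213 =================-#########+**##################%--==============
214 =============
[... 2922 characters left out ...]

256 ....................:.....................:......................
257 .........................................:.......................
258 ....................:...................--....:..................
259 ....................--:...............::-:.......................
260 .....................--:::.........::::--.....-..................
261 .................... --:::::::::::::::---........................
262 ......................---:-:-::-:::-----:........................
263 ......................------------:-----.........................
264 ..................... :-----------------.........................
265 ..................... :-----------------.........................
```

```bash
python3 to.py .460 .043 .15 50 30 0 0;python3 to.py .460 .043 .132 50 30 0 0
```

```text
tcp [0.4661 0.0503 0.1335] [-0.0267 -0.0012  0.0425] [-0.04  0.07  0.08] q [-27.2  20.3 121.1  46.9  41.8 -24. ] pos [0.4683 0.051  0.1837] gp [0.4622 0.0437 0.2002]
tcp [0.4661 0.0503 0.1155] [-0.0357 -0.0012  0.0581] [-0.04  0.07  0.08] q [-27.2  20.3 121.1  46.9  41.8 -24. ] pos [0.4683 0.051  0.1837] gp [0.4622 0.0437 0.2002]
```

```bash
python3 steer.py '-0.006 -0.001 0.008 0 0 0 0.3;-0.013 -0.001 0.019 0 0 0 0.3;-0.0185 -0.0012 0.0285 0 0 0 0.3;-0.023 -0.0012 0.036 0 0 0 0.3;-0.0267 -0.0012 0.0425 0 0 0 0.3;-0.030 -0.0012 0.048 0 0 0 0.3;-0.033 -0.0012 0.053 0 0 0 0.3;-0.035 -0.0012 0.057 0 0 0 0.3;-0.0357 -0.0012 0.0581 0 0 0 0.3;-0.0357 -0.0012 0.0581 0 0 0 0.3'; python3 to.py .460 .043 .1297 50 30 0 0
```

```text
time_s: 27.85
position: [0.4657, 0.0503, 0.1154]
tcp_rot: [[0.556, 0.767, 0.32], [0.665, -0.641, 0.383], [0.499, -0.0, -0.867]]
force: [-0.5, -0.6, -0.9]
opening: 0.409
grasp_force: 30.0
tcp [0.4661 0.0503 0.1132] [-0.0009  0.0004  0.002 ] [-0.07  0.08  0.09] q [-27.5  30.  124.9  60.9  33.9 -42. ] pos [0.4657 0.0503 0.1154] gp [0.4596 0.043  0.1319]
```

No contact yet, so I'll lower the last 2–3 mm.

```bash
python3 steer.py '-0.0005 0 0.001 0 0 0 0.3;-0.001 0 0.002 0 0 0 0.3;-0.0013 0 0.0025 0 0 0 0.3;-0.0013 0 0.0025 0 0 0 0.3'; python3 to.py .460 .043 .1297 50 30 0 0
```

```text
time_s: 28.25
position: [0.466, 0.05, 0.1133]
tcp_rot: [[0.556, 0.766, 0.321], [0.664, -0.642, 0.383], [0.5, 0.0, -0.866]]
force: [-1.4, 0.3, 4.8]
opening: 0.413
grasp_force: 30.0
tcp [0.4661 0.0503 0.1132] [ 0.0002 -0.0001  0.0002] [-0.   -0.01  0.03] q [-27.6  30.4 125.   61.7  33.7 -42.8] pos [0.466  0.05   0.1133] gp [0.4599 0.0427 0.1298]
```

```bash
python3 steer.py '0.0003 0 -0.0005 0 0 0 0.3;0.0003 0 -0.0005 0 0 0 0.6;0.0003 0 -0.0005 0 0 0 0.9;0.0003 0 -0.0005 0 0 0 0.9;0.0003 0 -0.0005 0 0 0 0.9;0 0 -0.02 0 0 0 0.9;0 0 -0.05 0 0 0 0.9;0 0 -0.09 0 0 0 0.9;0 0 -0.13 0 0 0 0.9;0.03 0 -0.15 0 0 0 0.9;0.03 0 -0.15 0 0 0 0.9;0.03 0 -0.15 0 0 0 0.9'
python3 - <<'E'
from h import *
from rig import bot
s=bot.capture("side");g=cv2.cvtColor(s["color"],cv2.COLOR_RGB2GRAY)
print("flange",proj(s,[.461,.043,.0915])[0])
for r in range(225,292):print(r,''.join(" .:-=+*#%@"[::-1][min(9,v//26)] for v in g[r,250:305]))
E
```

```text
time_s: 29.45
position: [0.4342, 0.0125, 0.2579]
tcp_rot: [[0.555, 0.767, 0.321], [0.666, -0.641, 0.381], [0.499, 0.002, -0.867]]
force: [-0.7, -0.2, -0.3]
opening: 0.903
grasp_force: 0.0
flange [275.3813068  253.13746412]
225 ++++++==-.:       . ..          ..          ...........
226 ++=--=====+=+==-.:             ::            .  .......
227 ++++=====-==+++++++=:::::::........:........   -.......
228 ++++++++++++++++++++++***=*************+++++****.......
229 ++++++++*++++++++++++* .   ..                  ........
230 ####**+++++++++++++++=..  ... .........................
231      **#####***++++++..................................
232 ...        +**####** :... ::...........................
233 ........            .-=++=...-.........................
234 .................  -++=--:=+:-:........................
235 ................. .=*++*:.-*+:: .......................
236 ................. -++ +*. =+*==: ......................
237 ................. -*:  :. +   +=  .....................
238 ................. =+:  ...+   -=: .....................
239 ................. =+:  ...:   =+-
[... 2442 characters left out ...]
**+=-:::::::::::::--+****=======+= .....
281 +++  -#**====*****+=-::::::::::::-+*****=======+= .....
282 +++++:=***===******+=-:::---::-:=++*****=======+. .....
283  +++++===***==*****+++-:::::::-=++*****========++ .....
284     ++#*==***==*****+++++====++++*****=========+* .....
285 +     +#*===*********+++++++++++***=+*+========+  .....
286 +++   =****==***=**+***+++++++****=+++========++ ......
287 +++++++++***==****=+++*********=+++==========++* ......
288 ++++++++=+****===****+++++*****=+=========+++++  ......
289 ++++++++++++*****==***====*****=====+==++=++++  .......
290 ++++++++++++=+*****==*********=*===+===++++++  ........
291 +++++++++++++++++*#**************+===++++++*  .........
```

The numeric check shows the flange level on the rim, its columns 262–289 centred at 275.5 as for the glass. The glass foot is inside the ring.

```bash
python3 -c "
from rig import bot
print(bot.hand_in())"
```

```text
the job is handed in; nothing more can be done
None
```

The job is handed in at about 29.5 s; the hand-in returned no verdict. The syrup was pumped with the glass under the spout, the glass stands in the saucer's ring, and the infuser's flange rests on its rim, going by the last side-camera frame and the contact heights.

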